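# Uncover, close and pin a board-test fixture

### The arm

A 6-joint arm with a two-finger parallel gripper is mounted at the origin on the work surface. World frame = base frame: x ahead of the robot, y to its left, z up, the work surface at z = 0. Lengths are in mm, angles in degrees, forces in N, time in s.
With the tool pointing down it reaches from about 350 to 850 mm from the base axis. Payload 8.1 kg.
Tool frame: the origin (TCP) lies midway between the tips of the shut fingers; the grasp point (between the pads) lies 19 mm behind it (hold_point_z is the distance from the TCP to the grasp point, in mm); z points along the fingers, y is the direction in which the jaws open and shut (so a half turn about z gives the same grasp; the last joint's range is limited). The gripper opens to 85 mm and grips with 20 to 120 N. Pads are 22 mm wide; open, the fingers measure 114 mm over their backs; the gripper's body (76 mm by 85 mm) begins 54 mm behind the grasp point. The pads swing forward as they close: fully open they stand 13 mm farther back than shut.
Start: joints at [-4.893, 7.471, 85.268, -0, 87.261, -4.893], TCP at [600.004, 0.022, 231.292] pointing down, gripper open.
Joint ranges: [-169.43, 169.43], [-51.17, 129.36], [1.28, 143.12], [-76.62, 256.62], [0, 156.53], [-152.29, 152.29]. Speed limits (degrees/s): [136.94, 136.94, 159.86, 180, 180, 180].

### API

Orientations are given as [roll, pitch, yaw] about the fixed x, y, z axes, in that order (R = Rz(yaw) Ry(pitch) Rx(roll)).
In Python, from bench import sense, snapshot, camera_params, hand_in, hold_point_z gives the robot as it stands.
- The arm moves only by the tool servo_tool, never from a script. Its argument "motion" is a list of rows, each a list of 7 numbers: the finger opening in mm, from 0 to 85.4, then the shift along the tool's x, y, z in mm, then the turn, a rotation vector about the tool's x, y, z in rad. A call has 1 to 10 rows; each row shifts and turns the pose as measured when the row begins, along the tool's axes as they then stand; what a row does not reach is not made up. A row lasts 1/10 s, in which the tool goes at most 50 mm and 8.59 degrees, less where a joint would pass 70% of its speed; a pose out of reach is approached as far as the arm can. A call with a gripper value outside its range is refused whole. The fingers move at their own pace and stop on an object; "force" is the grip in N (left out, the last holds). Time passes only in rows, so rows that do not move let the fingers close. It gives the time, the measured TCP pose, the force and the opening at its end, in the units of the state.
- sense(): the state, without advancing time (a new reading comes with each control period).
- snapshot(name): name is "scene" or "side" or "wrist"; returns the picture (480x640x3 uint8, blue, green, red); there is no depth.
- camera_params(name): a dict with "fx", "fy", "cx", "cy" (pixels), "R" (3x3) and "t" (3): a world point X has camera coordinates R X + t; the wrist camera has in their place "tool_from_camera" (4x4, takes a point from camera to tool coordinates, whose origin is the TCP and whose axes are the flange's). Camera axes: x right, y down, z forward; pixel columns grow to the right and rows downward; lengths in mm; the calibration is good to about 2 mm. A picture is of the moment at which its call begins: read the wrist's pose just before it. camera_params takes no time and is no camera call.
- hand_in(): hands the job in, once; it reports no verdict.
The state is a dict: "time": time; "joint_pos": joint angles; "qd": joint speeds; "joint_efforts": joint torques, N m; "tool_pos": TCP position; "tcp_rot": TCP orientation; "ft_force": force on the tool from outside, world axes, zero at the start; "wrist_torque": the same for the moment, N m; "finger_gap": finger opening in mm.
Only numpy, scipy, OpenCV 4.12 (cv2) and the standard library are available. Lean on these libraries where they do the work, as an engineer would, in place of code of your own. Each camera call takes 0.05 s, during which the arm holds its last target. There are 200 camera calls.

### The job

Take the orange dust cover off the circuit board in the blue test fixture and hang it by its handle on the two-pronged hook stand, left hanging freely. Then swing the fixture's lid down over the board, take the red-knobbed locking pin from its holder and push it through the slot in the lid into the hole in the base. Finish while holding: keep hold of the pin and keep pressing it down, collar against the lid, so that the springy lid stays fully shut; do not let go, and leave the solder spool, the parts box and the meter alone.

Things in the scene. Friction and masses are not known exactly. Their poses are not given: they have to be found in the camera images.
- cover_handle (a point): Middle of the straight bar of the dust cover's steel bail handle. The bar is 8 mm thick and runs 110 mm along this point's y axis, 55 mm above the hood's flat top and 87 mm above its lower edge; its two legs go down at y = +-55 mm. z is up.
- cover: The dust cover: an orange hood 76 x 120 mm, 32 mm high, 0.11 to 0.2 kg, standing over the green board in the fixture's pocket; origin at the middle of its lower edge (25 mm above the table at the start). It blocks the lid.
- hook_hang (a point): Where the middle of the handle bar lies once hung, the bar along this point's y: the low point between two parallel steel prongs, 8 mm thick, at y = +-38 mm, 179 mm above the table. Nothing lies between them here. As the hood is wider than the prongs, bring it in along +x from the free tips, prongs passing between bar and hood, then lower it.
- hook: Fixed hook stand (axes as hook_hang, straight below it; origin at table height). Its prongs rise gently in +x to two posts 75 mm away, whose tops are 17 mm above the hanging point; in -x they turn up to free tips 20 mm out and 9 mm above the hanging point.
- base_hole (a point): Centre of the mouth of the pin hole in the fixture's near rail, at its top, 50 mm above the table: round, vertical, 13 mm wide, 36 mm deep. x points from the hole to the lid's hinge, z up.
- fixture: Fixed blue test fixture, 200 mm along x, 180 mm along y, 50 mm high, origin under its centre (80 mm from the hole, axes as base_hole). In its middle a pocket, 110 x 140 mm, holds the green board.
- lid_hinge (a point): Middle of the lid's hinge axis, which runs along this point's y at the height of the fixture's top, 165 mm in +x from the base hole (same axes as base_hole).
- lid (a joint): Lid angle, rad: 0 shut flat; 1.6 to 1.85 at the start (upright or leaning away from the hole); stop at 2.0. Stiff springy hinge: the lid stays where it is left, but pressed shut and let go it rises to about 0.13 (0.07 with the pin's weight on it). Pressing it fully shut takes some 12 N down at its slot. It can be pushed over by its far (outer) face.
- lid_hole (a point): Centre, on the outer (upper) face, of the lid's slot, 165 mm from the hinge axis: 17 mm long towards the hinge, 13 mm wide; over the base hole when shut. z out of the outer face. The lid is a grey plate 6 mm thick, 150 mm wide, reaching 184 mm from the hinge axis; its underside passes through that axis.
- pin_grip (a point): Centre of the red knob (20 mm diameter, 44 mm high) of the upright locking pin, z up along the pin. Pressed home in the shut fixture this point is 33 mm above base_hole. At the start the pin stands in a fixed black holder (60 x 60 mm, 45 mm high), collar on its top.
- pin: The locking pin, about 35 g; origin at its tip, 63 mm below the knob's centre. Below the knob a steel collar, 28 mm diameter, 5 mm thick, its underside 27 mm below the knob's centre; then a 10 mm shaft, 36 mm long, with a tapered tip.
- spool: Solder spool, blue flanges, 50 mm diameter, 30 mm high; origin under its centre. Leave alone.
- parts_box: Open white box 80 x 100 x 40 mm; origin under its centre. Leave alone.
- meter: Red hand-held meter lying flat, 150 x 75 x 32 mm; origin under its centre. Leave alone.

How it is judged (in metres and radians):
On the way, in this order (a step that is already met when the one before it is completed fails the run):
1. the cover hangs on the hook by its handle, let go (distance between cover_handle and hook_hang below 0.025 m and contact force between each of the arm, the fingers and cover below 0.05 N), for 0.2 s.
2. the lid has been swung shut or nearly so (value of joint lid below 0.2 rad), for 0.1 s.
3. the pin is in the base hole through the lid (value of joint lid below 0.2 rad and horizontal distance between pin_grip and base_hole below 0.008 m and z of pin_grip in the frame of base_hole below 0.055 m), for 0.1 s.
At the end, for the whole second after the job is handed in: Cover hangs still, untouched, bar within 25 mm of the hanging point and 0.25 rad of square; lid below 0.025 rad; pin home in the base hole (knob centre within 6 mm sideways, under 38 mm above the mouth, upright within 0.15 rad); fingers still on the pin with over 1.5 N (all of step 1 and angle between the y axis of cover_handle and the y axis of hook_hang, either way round below 0.25 rad and linear speed of cover below 0.05 m/s and value of joint lid below 0.025 rad and z of pin_grip in the frame of base_hole below 0.038 m and horizontal distance between pin_grip and base_hole below 0.006 m and angle between pin_grip's own z axis and vertical below 0.15 rad and contact force between the fingers and pin above 1.5 N); the arm keeps its last pose, push and grip.
It fails at once if the solder spool is moved by more than 20 mm (distance of spool from where it was at the start of the episode above 0.02 m).
It fails at once if the parts box is moved by more than 20 mm (distance of parts_box from where it was at the start of the episode above 0.02 m).
It fails at once if the meter is moved by more than 20 mm (distance of meter from where it was at the start of the episode above 0.02 m).
It also fails if it takes over 70 s, if anything falls off the work surface, if the arm or the gripper's body presses on something with over 40 N, if the wrist force passes 120 N, or if a joint passes its speed limit or range.

## Working session

There is one attempt and no reset: what is moved stays moved. The work goes in short steps, Python scripts to look and compute and a tool call to move; the robot and the scene stay as the last step left them, time stands still between calls to the robot, and variables do not carry over. Pictures are saved under pics/ and viewed, about 8 in all and at most 12, crops included, and the job is handed in when it is done.

Besides the shell and the picture viewer there is one more tool, called after "Emit:" as a command line: name --pt "numbers of a row" for each row, then --argument value for the rest. servo_tool: Moves the arm, as the interface text tells. Its arguments: {"type":"object","properties":{"motion":{"type":"array"},"force":{"type":"number"}},"required":["motion"]}

```bash
ls; mkdir -p pics; python3 - <<'E'
from bench import *
import cv2,numpy as np
print(sense())
a=snapshot("scene");b=snapshot("side")
cv2.imwrite("pics/scene.png",a);cv2.imwrite("pics/side.png",b)
for n in("scene","side","wrist"):print(camera_params(n))
print(hold_point_z)
E
```

```text
pics
{'time': 0.0, 'joint_pos': array([-4.89120921e+00,  7.51344590e+00,  8.53301576e+01,  4.29362469e-04,
        8.72609976e+01, -4.89175901e+00]), 'qd': array([-0.04585779, -0.05840681,  0.0080396 ,  0.01352738, -0.05993686,
        0.01344593]), 'joint_efforts': array([-1.90700346e-03, -5.69404185e+01, -5.00557995e+01, -2.19391650e-04,
        1.44415747e-02,  7.24149572e-05]), 'tool_pos': array([5.99450484e+02, 9.14849440e-02, 2.30253337e+02]), 'tcp_rot': array([-1.79895817e+02, -9.34697645e-03,  9.00005204e+01]), 'ft_force': array([0.47089463, 0.44051241, 0.86396052]), 'wrist_torque': array([-0.03418548, -0.01969487,  0.03802342]), 'finger_gap': 85.18121125532282}
{'fx': 471.95347851859304, 'fy': 471.95347851859304, 'cx': 316.6350925454061, 'cy': 249.58408060556917, 'R': array([[-0.15181991,  0.98834744, -0.01095723],
       [ 0.59319058,  0.08224136, -0.80085036],
       [-0.79061726, -0.12808475, -0.59876426]]), 't': array([  61.92136118, -262.48013421, 1615.06011855])}
{'fx': 458.82028161146974, 'fy': 458.82028161146974, 'cx': 316.6482873284581, 'cy': 240.47344342957638, 'R': array([[ 0.91338059, -0.40694972, -0.01130582],
       [-0.28718055, -0.62438295, -0.72641123],
       [ 0.28855369,  0.66673672, -0.68716731]]), 't': array([-543.738604  ,  290.96431578,  863.86231086])}
{'fx': 333.8965592494653, 'fy': 333.8965592494653, 'cx': 318.9356207236987, 'cy': 239.88706670764654, 'tool_from_camera': array([[-5.63363341e-04, -9.44176915e-01, -3.29438364e-01,
         8.53820719e+01],
       [ 9.99999818e-01, -4.60356054e-04, -3.90682125e-04,
        -7.43058408e-01],
       [ 2.17214099e-04, -3.29438524e-01,  9.44177002e-01,
        -1.42790095e+02],
       [ 0.00000000e+00,  0.00000000e+00,  0.00000000e+00,
         1.00000000e+00]])}
18.700000000000003
```

View pics/scene.png

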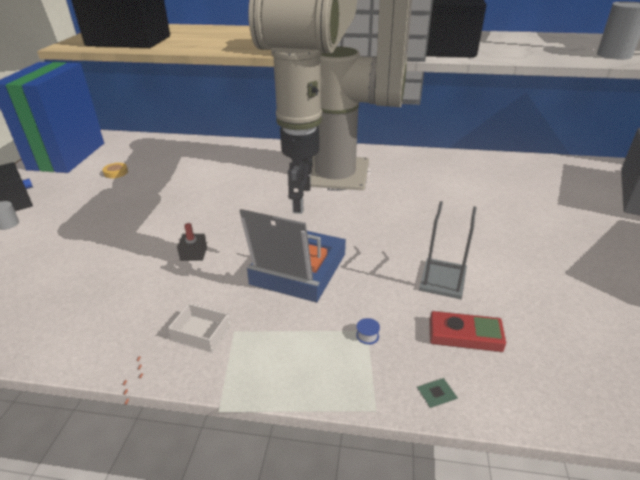

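View pics/side.png

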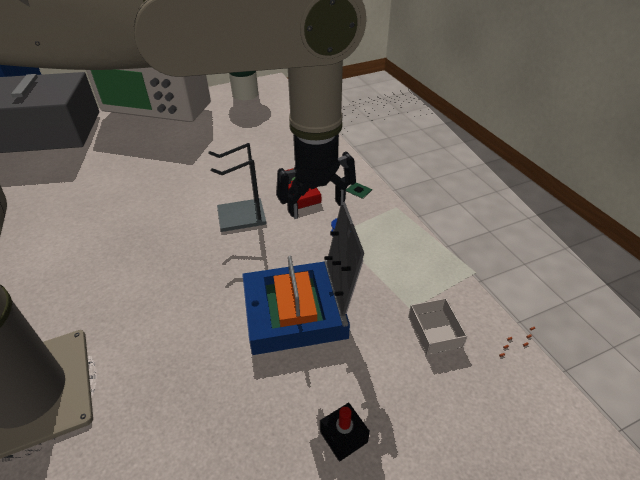

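The scene view shows the fixture in the middle with its lid upright, hinge side away from the robot. The pin holder is at scene (192,245), and the hook stand is at (445,275) with post tops at (440,203) and (474,208). In the side view the base hole is at (255,303), the handle bar runs from (291,258) down to about (298,305), the prong tips are at (210,154) and (212,171), and the knob is at (345,415).

```bash
cat > h.py <<'E'
import numpy as np, cv2
from bench import *
from scipy.spatial.transform import Rotation as Ro
def ray(n,px,s=None):
    c=camera_params(n);d=np.array([(px[0]-c['cx'])/c['fx'],(px[1]-c['cy'])/c['fy'],1.])
    if n!='wrist': return -c['R'].T@c['t'],c['R'].T@d
    T=c['tool_from_camera'];R=Ro.from_euler('xyz',s['tcp_rot'],degrees=True).as_matrix()
    return s['tool_pos']+R@T[:3,3],R@(T[:3,:3]@d)
def onz(n,px,z,s=None):
    o,d=ray(n,px,s);return o+d*(z-o[2])/d[2]
def tri(r1,r2):
    (o1,d1),(o2,d2)=r1,r2
    k=np.linalg.lstsq(np.c_[d1,-d2],o2-o1,rcond=None)[0]
    a,b=o1+k[0]*d1,o2+k[1]*d2;return (a+b)/2,np.linalg.norm(a-b)
E
python3 - <<'E'
from h import *
np.set_printoptions(precision=1,suppress=True)
b=cv2.imread('pics/side.png');h=cv2.cvtColor(b,cv2.COLOR_BGR2HSV)
cv2.imwrite('pics/c1.png',np.hstack([cv2.resize(b[250:360,235:370],None,fx=4,fy=4,interpolation=3)[:480,:],]) )
c=cv2.resize(b[135:235,200:290],None,fx=5,fy=5,interpolation=2);cv2.imwrite('pics/c2.png',c)
def q(n,px,z):print(n,px,z,onz(n,px,z))
q('side',(255,303),50)
for p in((243,273),(349,333),(253,340)):q('side',p,50)
q('side',(291,258),112);q('side',(298,305),112)
q('side',(210,154),188);q('side',(212,171),188);q('side',(249,145),196);q('side',(252,162),196)
q('scene',(440,203),196);q('scene',(474,208),196)
m=cv2.inRange(h,(0,150,60),(6,255,255))|cv2.inRange(h,(174,150,60),(180,255,255))
n,l,st,ce=cv2.connectedComponentsWithStats(m)
for i in range(1,n):
  if st[i,4]>30:print('red',st[i],ce[i],onz('side',ce[i],90))
m=cv2.inRange(h,(7,180,80),(18,255,255));n,l,st,ce=cv2.connectedComponentsWithStats(m)
for i in range(1,n):
  if st[i,4]>30:print('or',st[i],ce[i])
E
```

```text
side (255, 303) 50 [451.8  -8.3  50. ]
side (243, 273) 50 [454.5  83.4  50. ]
side (349, 333) 50 [ 595.7 -156.    50. ]
side (253, 340) 50 [419.3 -93.6  50. ]
side (291, 258) 112 [548.7  24.5 112. ]
side (298, 305) 112 [514.7 -97.1 112. ]
side (210, 154) 188 [476.3 364.9 188. ]
side (212, 171) 188 [462.4 292.4 188. ]
side (249, 145) 196 [572.  350.9 196. ]
side (252, 162) 196 [555.4 276.7 196. ]
scene (440, 203) 196 [486.9 298.5 196. ]
scene (474, 208) 196 [498.7 372.3 196. ]
red [297 188  24  21 321] [309.3 198. ] [674.5 220.5  90. ]
red [339 407  12  23 217] [344.8 417.6] [ 502.  -322.2   90. ]
or [ 274  271   43   56 1654] [294.4 299.3]
```

View pics/c1.png

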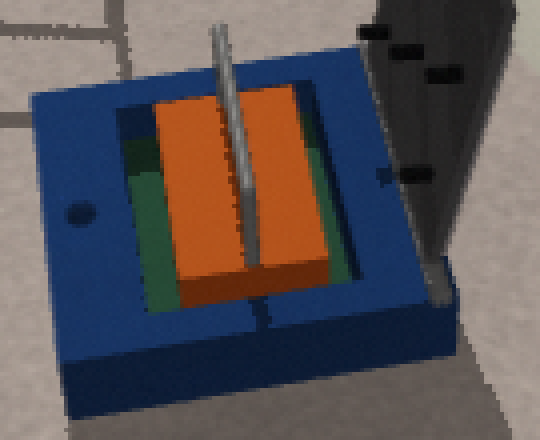

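View pics/c2.png

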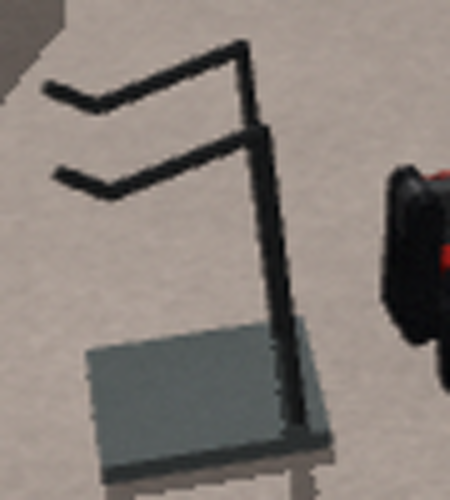

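The fixture's hole is at side (255,303.5), and the bar ends are at (290,257) and (296.8,296.3). Prong valleys are at (219.4,156) and (222,174).

```bash
python3 - <<'E'
from h import *
np.set_printoptions(precision=1,suppress=True)
A=lambda v:np.degrees(np.arctan2(v[1],v[0]))
f=lambda p,z:onz('side',p,z)
b1,b2=f((290,257),112),f((296.8,296.3),112)
print('bar',b1,b2,(b1+b2)/2,np.linalg.norm(b1-b2),A(b1-b2))
c=[f(p,50) for p in((243.25,273.5),(251.25,340.5),(348.75,324.5),(325.5,262))]
print(c,A(c[0]-c[1]),A(c[2]-c[1]),np.mean(c,0))
h=f((255,303.5),50);print('hole',h)
v1,v2=f((219.4,156),179),f((222,174),179);t1,t2=f((209,152.4),188),f((212,169.8),188);p1,p2=f((248,144.4),196),f((252.4,161),196)
print('hang',v1,v2,(v1+v2)/2,A(v1-v2));print('tips',(t1+t2)/2,t1-t2);print('post',(p1+p2)/2,p1-p2)
print(A((p1+p2)/2-(t1+t2)/2))
E
```

```text
bar [547.9  28.1 112. ] [520.7 -76.5 112. ] [534.3 -24.2 112. ] 108.0460609836237 75.38144554210288
[array([454.5,  81.7,  50. ]), array([415.9, -93.3,  50. ]), array([ 604.4, -137.7,   50. ]), array([634.7,  37.9,  50. ])] 77.54769025538538 -13.25980957955409 [527.4 -27.8  50. ]
hole [451.4  -9.5  50. ]
hang [497.2 360.7 179. ] [482.5 284.  179. ] [489.9 322.4 179. ] 79.15490928611729
tips [469.8 335.  188. ] [12.2 75.8  0. ]
post [564.  317.4 196. ] [13.1 74.3  0. ]
-10.566118512534585
```

Fixture yaw is about -13° and hook yaw about -11°. Next I go above the handle and turn the jaws to match.

Emit:
servo_tool --pt "60 0 -33 0 0 0 0.115" --pt "60 -5 -33 0 0 0 0.115" --pt "60 -19 0 15 0 0 0" --pt "60 0 0 10 0 0 0" --pt "60 0 0 0 0 0 0"

```text
time: 0.6
tool_pos: [524.7, -19.2, 200.5]
tcp_rot: [-179.5, 0.0, 76.3]
ft_force: [0.0, 0.5, -0.2]
finger_gap: 59.9
```

```bash
cat >> h.py <<'E'
def go(target,yaw,s=None):
    """tool-frame shift to a world TCP target with the present axes, and turn about tool z"""
    s=s or sense();R=Ro.from_euler('xyz',s['tcp_rot'],degrees=True)
    v=R.inv().apply(np.array(target)-s['tool_pos'])
    w=(R.inv()*Ro.from_euler('xyz',[180,0,yaw],degrees=True)).as_rotvec()
    print('TCP',s['tool_pos'].round(1),s['tcp_rot'].round(1),'F',s['ft_force'].round(1),'gap',round(s['finger_gap'],1),'t',round(s['time'],2),'shift',v.round(1),'turn',w.round(3))
E
python3 - <<'E'
from h import *
s=sense();go((534,-24,200),77,s);cv2.imwrite('pics/w1.png',snapshot('wrist'))
E
```

```text
TCP [524.7 -19.2 200.5] [-179.5    0.    76.3] F [ 0.   0.5 -0.2] gap 59.9 t 0.6 shift [-2.4 10.1  0.4] turn [-0.008  0.001 -0.012]
```

View pics/w1.png

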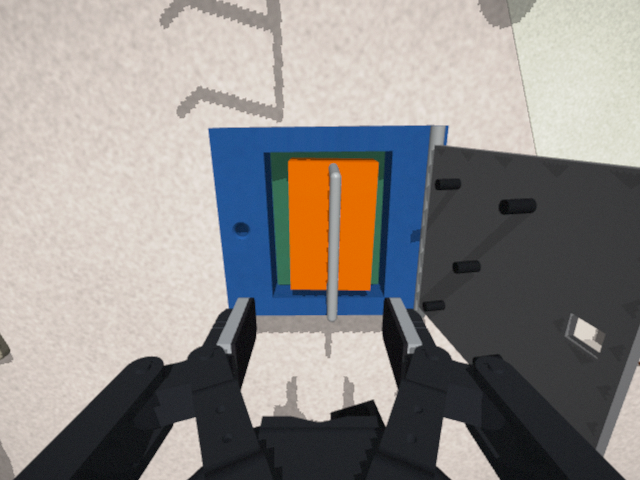

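The bar runs from (335,172) to (333,318), the base hole is at (241,229), the slot in the lid is at (585,333), and the fixture's top edges are nearly square to the image.

```bash
python3 - <<'E'
from h import *
np.set_printoptions(precision=1,suppress=True)
s=sense();A=lambda v:np.degrees(np.arctan2(v[1],v[0]))
a,b=onz('wrist',(335,170),112,s),onz('wrist',(333,318),112,s)
print(a,b,(a+b)/2,np.linalg.norm(a-b),A(a-b))
print('hole',onz('wrist',(241,229),50,s))
P=[(210,128),(447,126),(229,308),(415,313)]
print([onz('wrist',p,50,s) for p in P])
m=(a+b)/2;go((m[0],m[1],93),A(a-b),s)
E
```

```text
[547.3  31.8 112. ] [519.8 -81.9 112. ] [533.6 -25.1 112. ] 117.0280921248912 76.41890399486822
hole [451.5  -8.6  50. ]
[array([453.9,  81.8,  50. ]), array([646.1,  36.6,  50. ]), array([413.7, -85.2,  50. ]), array([ 594.5, -134.3,   50. ])]
TCP [525.1 -19.3 201.1] [-179.6    0.1   76.3] F [ 0.4 -0.2  0.5] gap 60.2 t 0.65 shift [ -3.5  10.4 108.1] turn [-0.  0. -0.]
```

Emit:
servo_tool --pt "60 -3 10 20 0 0 0" --pt "60 0 0 35 0 0 0" --pt "60 0 0 30 0 0 0" --pt "60 0 0 20 0 0 0" --pt "60 0 0 0 0 0 0"

```text
time: 1.15
tool_pos: [539.1, -22.8, 97.0]
tcp_rot: [-179.9, -0.0, 76.5]
ft_force: [-0.7, 0.1, -0.1]
finger_gap: 59.9
```

```bash
python3 - <<'E'
from h import *
go((533.6,-25.1,93),76.4)
E
```

```text
TCP [539.1 -22.8  97. ] [-179.9   -0.    76.5] F [-0.7  0.1 -0.1] gap 59.9 t 1.15 shift [-3.6 -4.8  4. ] turn [-0.001 -0.001  0.002]
```

Emit:
servo_tool --pt "60 -3 -5 4 0 0 0" --pt "60 0 0 0 0 0 0" --pt "0 0 0 0 0 0 0" --pt "0 0 0 0 0 0 0" --pt "0 0 0 0 0 0 0" --pt "0 0 0 0 0 0 0" --pt "0 0 0 0 0 0 0" --pt "0 0 0 0 0 0 0" --force 40

```text
time: 1.95
tool_pos: [537.3, -24.4, 99.1]
tcp_rot: [179.6, -0.1, 76.6]
ft_force: [-0.5, 0.1, -1.8]
finger_gap: 6.4
```

Emit:
servo_tool --pt "30 0 0 0 0 0 0" --pt "30 0 -2 5 0 0 0" --pt "30 0 0 3 0 0 0" --pt "0 0 0 0 0 0 0" --pt "0 0 0 0 0 0 0" --pt "0 0 0 0 0 0 0" --pt "0 0 0 0 0 0 0" --force 40

```text
time: 2.65
tool_pos: [535.1, -24.0, 90.3]
tcp_rot: [179.6, -0.1, 76.6]
ft_force: [0.1, -0.1, -0.8]
finger_gap: 6.5
```

Emit:
servo_tool --pt "0 0 0 -10 0 0 0" --pt "0 0 0 -20 0 0 0" --pt "0 0 0 -30 0 0 0" --pt "0 0 0 -30 0 0 0" --pt "0 0 0 -20 0 0 0" --pt "0 0 0 0 0 0 0" --pt "0 0 0 0 0 0 0"

```text
time: 3.35
tool_pos: [532.9, -23.8, 205.3]
tcp_rot: [179.8, -0.1, 76.6]
ft_force: [-0.2, -1.1, -3.1]
finger_gap: 6.3
```

```bash
python3 - <<'E'
from h import *
go((389,341,187),79)
E
```

```text
TCP [532.9 -23.8 205.3] [ 1.798e+02 -1.000e-01  7.660e+01] F [-0.2 -1.1 -3.1] gap 6.3 t 3.35 shift [ 321.3 -224.8   17.9] turn [ 0.004 -0.001 -0.043]
```

Emit:
servo_tool --pt "0 12 -12 0 0 0 0" --pt "0 24 -22 0 0 0 0" --pt "0 28 -24 0 0 0 0" --pt "0 28 -24 0 0 0 0" --pt "0 28 -22 0 0 0 0" --pt "0 28 -18 0 0 0 0" --pt "0 28 -16 0 0 0 0" --pt "0 20 -14 0 0 0 -0.04" --pt "0 10 -8 0 0 0 0" --pt "0 0 0 0 0 0 0"

```text
time: 4.35
tool_pos: [406.9, 224.4, 188.7]
tcp_rot: [-178.9, 0.3, 78.9]
ft_force: [0.2, 0.1, -1.1]
finger_gap: 6.6
```

```bash
python3 - <<'E'
from h import *
go((389,341,187),79)
E
```

```text
TCP [406.9 224.4 188.7] [-178.9    0.3   78.9] F [ 0.2  0.1 -1.1] gap 6.6 t 4.35 shift [111.  -40.    1.9] turn [-0.02   0.006 -0.002]
```

Emit:
servo_tool --pt "0 15 -10 -2 -0.02 0 0" --pt "0 25 -12 -3 0 0 0" --pt "0 25 -10 -3 0 0 0" --pt "0 22 -6 -3 0 0 0" --pt "0 8 0 0 0 0 0" --pt "0 0 0 0 0 0 0" --pt "0 0 0 0 0 0 0"

```text
time: 5.05
tool_pos: [382.9, 323.3, 190.9]
tcp_rot: [-179.5, 1.0, 78.8]
ft_force: [-0.0, -0.6, -1.9]
finger_gap: 6.8
```

```bash
python3 - <<'E'
from h import *
s=sense();go((389,341,187),79,s);cv2.imwrite('pics/w2.png',snapshot('wrist'));cv2.imwrite('pics/s2.png',snapshot('side'))
w=cv2.imread('pics/w2.png');v=cv2.imread('pics/s2.png')
cv2.imwrite('pics/c3.png',np.hstack([cv2.resize(w,(480,360)),cv2.resize(v[100:260,150:290],(315,360),interpolation=2)]))
E
```

```text
TCP [382.9 323.3 190.9] [-179.5    1.    78.8] F [-0.  -0.6 -1.9] gap 6.8 t 5.05 shift [18.7  2.6  3.5] turn [-0.008  0.017 -0.003]
```

View pics/c3.png

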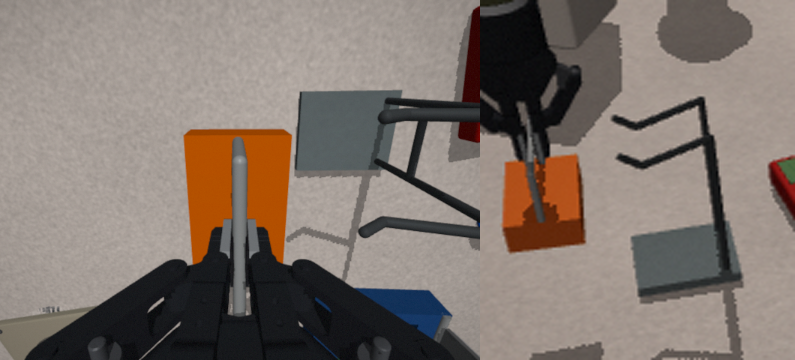

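The wrist view shows the bar held square and the prong tips at full-frame (507,156) and (488,308).

```bash
python3 - <<'E'
from h import *
np.set_printoptions(precision=1,suppress=True)
s=sense();A=lambda v:np.degrees(np.arctan2(v[1],v[0]))
for z in(180,188):
  a,b=onz('wrist',(512,156),z,s),onz('wrist',(492,308),z,s)
  d=a-b;ax=np.array([d[1],-d[0],0])/np.linalg.norm(d);m=(a+b)/2
  print(z,a,b,m,np.linalg.norm(d),A(d),'hang',m+20*ax)
# side-view triangulation
k=315/140; f=lambda u,v:(150+(u-480)/k,100+v/(360/160))
for (u,v),w in(((614,118),(510,156)),((619,156),(490,308))): print(tri(ray('side',f(u,v)),ray('wrist',w,s)))
E
```

```text
180 [480.  376.5 180. ] [469.7 299.5 180. ] [474.9 338.  180. ] 77.74258850113502 82.41237734059033 hang [494.7 335.4 180. ]
188 [475.8 378.2 188. ] [466.1 305.2 188. ] [471.  341.7 188. ] 73.66209780918878 82.41237734059033 hang [490.8 339.1 188. ]
(array([477.5, 377.6, 184.3]), np.float64(1.0355755705469782))
(array([465.2, 303.7, 185.4]), np.float64(1.9313133520195849))
```

```bash
python3 - <<'E'
from h import *
go((392,354,185),80)
E
```

```text
TCP [383.1 323.  191.1] [-179.6    0.9   78.8] F [-1.3  0.2 -2.3] gap 6.0 t 5.15 shift [32.2  2.8  5.5] turn [-0.008  0.016 -0.022]
```

Emit:
servo_tool --pt "0 15 0 0 -0.008 0.016 -0.022" --pt "0 15 2 2 0 0 0" --pt "0 3 0 0 0 0 0" --pt "0 0 0 0 0 0 0" --pt "0 0 0 0 0 0 0"

```text
time: 5.65
tool_pos: [392.6, 355.4, 188.8]
tcp_rot: [179.9, -0.1, 80.1]
ft_force: [0.2, 0.1, -1.8]
finger_gap: 6.5
```

```bash
python3 - <<'E'
from h import *
go((392,354,185),80);go((491,337,185),80)
E
```

```text
TCP [392.6 355.4 188.8] [ 1.799e+02 -1.000e-01  8.010e+01] F [ 0.2  0.1 -1.8] gap 6.5 t 5.65 shift [-1.5 -0.4  3.8] turn [ 0.002 -0.003  0.001]
TCP [392.6 355.4 188.8] [ 1.799e+02 -1.000e-01  8.010e+01] F [ 0.2  0.1 -1.8] gap 6.5 t 5.65 shift [ -1.2 100.1   4. ] turn [ 0.002 -0.003  0.001]
```

Emit:
servo_tool --pt "0 -1 8 1 0 0 0" --pt "0 0 14 1 0 0 0" --pt "0 0 14 1 0 0 0" --pt "0 0 14 0 0 0 0" --pt "0 0 6 0 0 0 0" --pt "0 0 0 0 0 0 0" --pt "0 0 0 0 0 0 0"

```text
time: 6.35
tool_pos: [454.1, 342.0, 185.6]
tcp_rot: [179.9, -0.1, 79.9]
ft_force: [-0.5, 0.4, -3.2]
finger_gap: 6.4
```

```bash
python3 - <<'E'
from h import *
go((491,337,185),80)
v=snapshot('side');w=snapshot('wrist')
cv2.imwrite('pics/c4.png',np.hstack([cv2.resize(w,(480,360)),cv2.resize(v[100:260,150:290],(315,360),interpolation=2)]))
E
```

```text
TCP [454.1 342.  185.6] [ 1.799e+02 -1.000e-01  7.990e+01] F [-0.5  0.4 -3.2] gap 6.4 t 6.35 shift [ 1.6 37.2  0.7] turn [ 0.002 -0.002 -0.001]
```

View pics/c4.png

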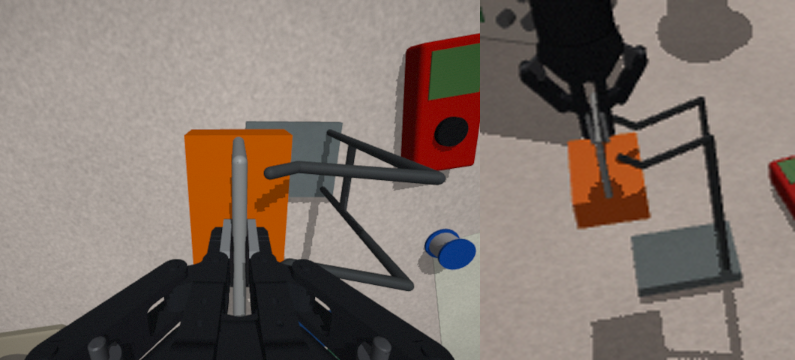

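Both prongs lie over the hood and below the bar. I continue in, then lower.

Emit:
servo_tool --pt "0 1 12 0 0 0 0" --pt "0 0 14 0 0 0 0" --pt "0 0 8 0 0 0 0" --pt "0 0 0 0 0 0 0" --pt "0 0 0 8 0 0 0" --pt "0 0 0 8 0 0 0" --pt "0 0 0 4 0 0 0" --pt "0 0 0 0 0 0 0"

```text
time: 7.25
tool_pos: [489.3, 337.2, 163.4]
tcp_rot: [179.9, -0.1, 80.0]
ft_force: [-0.5, 0.0, -3.1]
finger_gap: 6.1
```

```bash
python3 - <<'E'
from h import *
go((491,337,158),80)
E
```

```text
TCP [489.3 337.2 163.4] [ 1.799e+02 -1.000e-01  8.000e+01] F [-0.5  0.  -3.1] gap 6.1 t 7.25 shift [0.1 1.7 5.4] turn [ 0.002 -0.002  0.001]
```

Emit:
servo_tool --pt "0 0 1 3 0 0 0" --pt "0 0 0 2 0 0 0" --pt "0 0 0 2 0 0 0" --pt "0 0 0 0 0 0 0"

```text
time: 7.65
tool_pos: [491.7, 337.6, 158.3]
tcp_rot: [179.7, -0.2, 80.1]
ft_force: [-1.4, -0.6, -2.3]
finger_gap: 6.6
```

Emit:
servo_tool --pt "0 0 0 2 0 0 0" --pt "0 0 0 2 0 0 0" --pt "0 0 0 0 0 0 0"

```text
time: 7.95
tool_pos: [493.6, 338.2, 157.0]
tcp_rot: [179.4, -0.4, 80.1]
ft_force: [0.8, -0.6, -1.3]
finger_gap: 6.5
```

Emit:
servo_tool --pt "34 0 0 0 0 0 0" --pt "34 0 0 0 0 0 0" --pt "34 0 0 0 0 0 0" --pt "34 0 0 0 0 0 0"

```text
time: 8.35
tool_pos: [492.8, 338.4, 156.3]
tcp_rot: [179.5, -0.4, 80.1]
ft_force: [-0.5, 0.4, -0.0]
finger_gap: 33.8
```

```bash
python3 - <<'E'
from h import *
go((491,337,250),80)
v=snapshot('side');w=snapshot('wrist')
cv2.imwrite('pics/c5.png',np.hstack([cv2.resize(w,(480,360)),cv2.resize(v[100:260,150:290],(315,360),interpolation=2)]))
E
```

```text
TCP [492.8 338.4 156.3] [179.5  -0.4  80.1] F [-0.5  0.4 -0. ] gap 33.8 t 8.35 shift [ -1.   -0.7 -93.7] turn [ 0.009 -0.007  0.001]
```

View pics/c5.png

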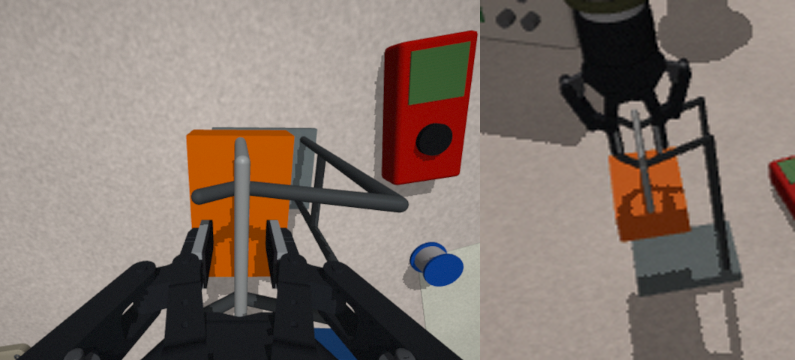

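The bar rests on both prongs, centred between the legs, and the fingers are clear. Backing off upwards, then working out the lid angle from the earlier wrist picture.

Emit:
servo_tool --pt "34 0 -1 -5 0 0 0" --pt "34 0 0 -20 0 0 0" --pt "34 0 0 -30 0 0 0" --pt "34 0 0 -35 0 0 0" --pt "34 0 0 -35 0 0 0" --pt "34 0 0 -10 0 0 0" --pt "34 0 0 0 0 0 0"

```text
time: 9.15
tool_pos: [488.9, 337.3, 295.9]
tcp_rot: [179.7, -0.3, 80.1]
ft_force: [-0.2, -0.3, -0.4]
finger_gap: 34.0
```

```bash
python3 - <<'E'
from h import *
from scipy.optimize import least_squares
w1=dict(tool_pos=np.array([524.9,-19.2,200.8]),tcp_rot=np.array([-179.6,0,76.3]))
o,d=ray('wrist',(585,333),w1);d/=np.linalg.norm(d)
xf=np.array([np.cos(np.radians(-13.5)),np.sin(np.radians(-13.5)),0]);H=np.array([451.5,-9,50])+165*xf;z=np.array([0,0,1])
P=lambda t:H+165*(-np.cos(t)*xf+np.sin(t)*z)+3*(np.sin(t)*xf+np.cos(t)*z)
T=np.arange(1.5,2,.02);r=[np.linalg.norm(np.cross(P(t)-o,d)) for t in T];i=np.argmin(r);print('lid',T[i],r[i],H)
# other marks
v=snapshot('side');h=cv2.cvtColor(v,cv2.COLOR_BGR2HSV)
m=cv2.inRange(h,(0,150,60),(6,255,255))|cv2.inRange(h,(174,150,60),(180,255,255));m[:380]=0
n,l,st,ce=cv2.connectedComponentsWithStats(m);i=1+np.argmax(st[1:,4])
s2=cv2.imread('pics/scene.png');h=cv2.cvtColor(s2,cv2.COLOR_BGR2HSV)
m=cv2.inRange(h,(0,120,50),(8,255,255))|cv2.inRange(h,(172,120,50),(180,255,255));m[:,:150]=0;m[:,240:]=0;m[280:]=0
n,l,st2,ce2=cv2.connectedComponentsWithStats(m);j=1+np.argmax(st2[1:,4])
print(st[i],ce[i],st2[j],ce2[j],tri(ray('side',ce[i]),ray('scene',ce2[j])))
go((690,-66,260),-13.5);cv2.imwrite('pics/s3.png',v)
E
```

```text
lid 1.7400000000000002 0.9528435205531048 [611.94103687 -47.51848504  50.        ]
[339 406  12  24 225] [344.74666667 417.08888889] [188 230   1   1   1] [188. 230.] (array([ 505.7737934 , -316.8917762 ,   77.40228463]), np.float64(1.552951051537575))
TCP [488.8 337.3 295.2] [179.7  -0.2  80.1] F [ 0.3 -0.7  0.8] gap 34.1 t 9.2 shift [-362.8  267.4   35.1] turn [ 1.000e-03 -8.000e-03  1.633e+00]
```

Emit:
servo_tool --pt "0 -18 14 0 0 0 0" --pt "0 -34 25 0 0 0 0" --pt "0 -38 28 0 0 0 0" --pt "0 -38 28 0 0 0 0" --pt "0 -38 28 0 0 0 0" --pt "0 -38 28 0 0 0 0" --pt "0 -38 28 0 0 0 0" --pt "0 -38 28 0 0 0 0" --pt "0 -20 14 0 0 0 0" --pt "0 0 0 0 0 0 0"

```text
time: 10.2
tool_pos: [652.8, -8.3, 269.0]
tcp_rot: [-178.7, 0.2, 80.4]
ft_force: [-0.5, -0.2, -0.6]
finger_gap: 0.3
```

Emit:
servo_tool --pt "0 0 0 0 0 0 0.14" --pt "0 0 0 0 0 0 0.14" --pt "0 0 0 0 0 0 0.14" --pt "0 0 0 0 0 0 0.14" --pt "0 0 0 0 0 0 0.14" --pt "0 0 0 0 0 0 0.14" --pt "0 0 0 0 0 0 0.14" --pt "0 0 0 0 0 0 0.14" --pt "0 0 0 0 0 0 0.14" --pt "0 0 0 0 0 0 0.14"

```text
time: 11.2
tool_pos: [642.3, 1.2, 247.3]
tcp_rot: [-179.8, 3.1, -2.7]
ft_force: [-0.2, -0.4, -0.6]
finger_gap: -0.0
```

```bash
python3 - <<'E'
from h import *
go((692,-67,260),-13.5);print(onz('side',(344.7,417.1),72),sense()['joint_pos'].round(1))
E
```

```text
TCP [642.3   1.2 247.3] [-179.8    3.1   -2.7] F [-0.2 -0.4 -0.6] gap -0.0 t 11.2 shift [ 52.   65.7 -15.9] turn [0.001 0.055 0.189]
[ 506.60404695 -313.94723909   72.        ] [-4.5 16.8 73.   0.1 93.3 88.1]
```

Emit:
servo_tool --pt "0 0 0 -15 0 0.027 0.09" --pt "0 15 15 -8 0 0.027 0.09" --pt "0 25 20 0 0 0 0" --pt "0 12 20 0 0 0 0" --pt "0 0 8 0 0 0 0" --pt "0 0 0 0 0 0 0"

```text
time: 11.8
tool_pos: [676.2, -66.0, 259.5]
tcp_rot: [180.0, 0.9, -13.3]
ft_force: [1.1, -0.2, -0.4]
finger_gap: -0.4
```

```bash
python3 - <<'E'
from h import *
go((692,-67,190),-13.5)
E
```

```text
TCP [676.2 -66.  259.5] [180.    0.9 -13.3] F [ 1.1 -0.2 -0.4] gap -0.4 t 11.8 shift [16.7 -2.7 69.2] turn [0.    0.015 0.003]
```

Emit:
servo_tool --pt "0 14 -2 0 0 0.015 0" --pt "0 4 0 15 0 0 0" --pt "0 0 0 25 0 0 0" --pt "0 0 0 20 0 0 0" --pt "0 0 0 5 0 0 0" --pt "0 0 0 0 0 0 0"

```text
time: 12.4
tool_pos: [694.8, -63.7, 187.9]
tcp_rot: [-179.9, 0.1, -13.1]
ft_force: [-0.6, 1.2, -0.3]
finger_gap: -0.1
```

```bash
cat > lid.py <<'E'
from h import *
# TCP targets along the arc (jaws along the hinge axis, half pad width 11)
xf=np.array([np.cos(np.radians(-13.5)),np.sin(np.radians(-13.5)),0]);H=np.array([611.9,-47.5,50])
s=sense();d=s['tool_pos']-H;print('u %.1f w %.1f'%(d@xf,d[2]),'F',s['ft_force'].round(1),s['tcp_rot'].round(1),s['time'])
for t in(100,90,75,60,45,30,15,8,3):
    a=np.radians(t);print(t,round(-140*np.cos(a)+6*np.sin(a)+11),round(140*np.sin(a)+6*np.cos(a)))
E
python3 lid.py
```

```text
u 84.4 w 137.9 F [-0.6  1.2 -0.3] [-1.799e+02  1.000e-01 -1.310e+01] 12.4
100 41 137
90 17 140
75 -19 137
60 -54 124
45 -84 103
30 -107 75
15 -123 42
8 -127 25
3 -128 13
```

Emit:
servo_tool --pt "0 -20 0 0 0 0 0" --pt "0 -22 0 0 0 0 0" --pt "0 -22 0 0 0 0 0" --pt "0 -22 0 0 0 0 0" --pt "0 -18 0 2 0 0 0" --pt "0 -18 0 5 0 0 0" --pt "0 -16 0 7 0 0 0" --pt "0 0 0 0 0 0 0"

```text
time: 13.2
tool_pos: [565.5, -31.6, 182.6]
tcp_rot: [-179.9, -1.4, -13.0]
ft_force: [-0.3, -0.1, -0.2]
finger_gap: 0.2
```

```bash
python3 lid.py|head -1
```

```text
u -48.8 w 132.6 F [-0.3 -0.1 -0.2] [-179.9   -1.4  -13. ] 13.2
```

Emit:
servo_tool --pt "0 -10 0 10 0 -0.024 0" --pt "0 -16 0 16 0 0 0" --pt "0 -14 0 16 0 0 0" --pt "0 -10 0 16 0 0 0" --pt "0 -8 0 16 0 0 0" --pt "0 -6 0 16 0 0 0" --pt "0 -4 0 10 0 0 0" --pt "0 0 0 0 0 0 0"

```text
time: 14.0
tool_pos: [519.6, -18.4, 102.2]
tcp_rot: [-179.7, -2.2, -13.0]
ft_force: [0.4, -0.1, -0.7]
finger_gap: 0.2
```

```bash
python3 lid.py|head -1
```

```text
u -96.5 w 52.2 F [ 0.4 -0.1 -0.7] [-179.7   -2.2  -13. ] 14.0
```

Emit:
servo_tool --pt "0 -8 0 8 0 -0.03 0" --pt "0 -6 0 10 0 0 0" --pt "0 -4 0 10 0 0 0" --pt "0 0 0 8 0 0 0" --pt "0 0 0 5 0 0 0" --pt "0 0 0 4 0 0 0" --pt "0 0 0 0 0 0 0"

```text
time: 14.7
tool_pos: [514.9, -16.1, 70.9]
tcp_rot: [-179.6, -1.2, -13.0]
ft_force: [0.1, -0.6, 0.0]
finger_gap: -0.2
```

```bash
python3 lid.py|head -1
```

```text
u -101.7 w 20.9 F [ 0.1 -0.6  0. ] [-179.6   -1.2  -13. ] 14.7
```

Emit:
servo_tool --pt "0 0 0 5 0 -0.02 0" --pt "0 0 0 5 0 0 0" --pt "0 0 0 5 0 0 0" --pt "0 0 0 0 0 0 0"

```text
time: 15.1
tool_pos: [516.4, -15.9, 60.4]
tcp_rot: [-179.6, 0.3, -12.9]
ft_force: [-0.3, -0.1, 0.9]
finger_gap: -0.1
```

```bash
python3 lid.py|head -1;  python3 - <<'E'
from h import *
v=snapshot('side');w=snapshot('wrist')
cv2.imwrite('pics/c6.png',np.hstack([cv2.resize(w,(480,360)),cv2.resize(v[100:400,180:420],(288,360),interpolation=2)]))
E
```

```text
u -100.2 w 10.4 F [-0.3 -0.1  0.9] [-179.6    0.3  -12.9] 15.1
```

View pics/c6.png

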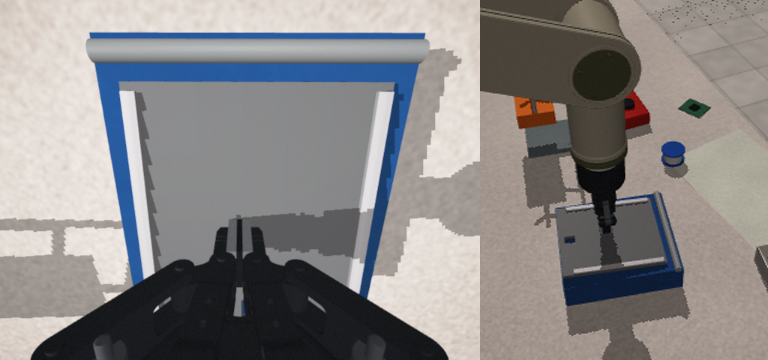

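The lid is down nearly flat with its slot over the hole, and the cover still hangs behind the arm. Now the pin.

Emit:
servo_tool --pt "0 0 0 -10 0 0 0" --pt "60 0 0 -30 0 0 0" --pt "60 0 15 -40 0 0 0" --pt "60 0 35 -40 0 0 0" --pt "60 4 40 -5 0 0 0" --pt "60 8 40 0 0 0 0" --pt "60 12 40 0 0 0 0" --pt "60 12 40 0 0 0 0" --pt "60 12 25 0 0 0 0" --pt "60 0 0 0 0 0 0"

```text
time: 16.2
tool_pos: [511.4, -263.6, 190.7]
tcp_rot: [-179.7, 0.4, -12.7]
ft_force: [-0.4, 1.2, 0.1]
finger_gap: 59.8
```

```bash
python3 - <<'E'
from h import *
s=sense();go((507,-314,160),-13,s)
w=snapshot('wrist');h=cv2.cvtColor(w,cv2.COLOR_BGR2HSV);cv2.imwrite('pics/w4.png',w)
m=cv2.inRange(h,(0,130,50),(6,255,255))|cv2.inRange(h,(174,130,50),(180,255,255))
n,l,st,ce=cv2.connectedComponentsWithStats(m)
for i in range(1,n):
  if st[i,4]>60:print(st[i],ce[i],onz('wrist',ce[i],80,s))
E
```

```text
TCP [ 511.4 -263.6  190.7] [-179.7    0.4  -12.7] F [-0.4  1.2  0.1] gap 59.8 t 16.2 shift [ 7.  50.3 30.3] turn [-0.006  0.007  0.006]
[370 208  33  38 864] [385.4212963  226.70138889] [ 506.09434436 -315.53275762   80.        ]
```

Emit:
servo_tool --pt "60 3 20 0 0 0 0" --pt "60 3 25 10 0 0 0" --pt "60 0 5 5 0 0 0" --pt "60 0 0 0 0 0 0"

```text
time: 16.65
tool_pos: [506.5, -308.9, 175.3]
tcp_rot: [-179.4, 0.5, -12.5]
ft_force: [0.3, 0.5, 0.2]
finger_gap: 59.8
```

```bash
cat > knob.py <<'E'
from h import *
s=sense()
w=snapshot('wrist');h=cv2.cvtColor(w,cv2.COLOR_BGR2HSV);cv2.imwrite('pics/w5.png',w)
m=cv2.inRange(h,(0,130,50),(6,255,255))|cv2.inRange(h,(174,130,50),(180,255,255))
n,l,st,ce=cv2.connectedComponentsWithStats(m);i=1+np.argmax(st[1:,4])
print(st[i],ce[i])
# left/right edges give the sideways place; the far (upper) edge is the top rim at z=94, 10 mm beyond the axis
x,y,ww,hh,_=st[i]
up=onz('wrist',(x+ww/2,y),94,s);R=Ro.from_euler('xyz',s['tcp_rot'],degrees=True).as_matrix()
up2=up-10*R[:,0];p=onz('wrist',ce[i],80,s);print('rim est',up2.round(1),'centroid est',p.round(1))
go((*((up2+p)/2)[:2],72-19),-13,s)
E
python3 knob.py
```

```text
[316 218  29  42 914] [329.65864333 238.94201313]
rim est [ 516.2 -318.2   94.1] centroid est [ 506.  -315.9   80. ]
TCP [ 506.5 -308.9  175.3] [-179.4    0.5  -12.5] F [0.3 0.5 0.2] gap 59.8 t 16.65 shift [  7.4   8.2 122.2] turn [-0.01   0.009  0.009]
```

```bash
sed -i 's/^up=.*$/lo=onz("wrist",(x+ww\/2,y+hh),94,s);hi=onz("wrist",(x+ww\/2,y),50,s);R=Ro.from_euler("xyz",s["tcp_rot"],degrees=True).as_matrix()/; s/^up2=.*$/a=lo+10*R[:,0];b=hi-10*R[:,0];p=onz("wrist",ce[i],75,s);print("lo",a.round(1),"hi",b.round(1),"c",p.round(1))/; s/((up2+p)\/2)/((a+b)\/2)/' knob.py; python3 knob.py
```

```text
[317 218  28  41 917] [330.06215921 238.96401309]
lo [ 505.5 -316.3   93.9] hi [ 503.7 -316.8   50.1] c [ 504.3 -315.6   75. ]
TCP [ 506.7 -308.6  175.6] [-179.4    0.5  -12.4] F [-0.7 -0.1  0.2] gap 60.2 t 16.7 shift [  0.8   9.4 122.5] turn [-0.01   0.009  0.01 ]
```

Emit:
servo_tool --pt "60 1 9 10 -0.01 0.009 0" --pt "60 0 0 30 0 0 0" --pt "60 0 0 30 0 0 0" --pt "60 0 0 25 0 0 0" --pt "60 0 0 0 0 0 0" --pt "60 0 0 0 0 0 0"

```text
time: 17.35
tool_pos: [508.6, -315.7, 79.9]
tcp_rot: [179.7, -0.5, -12.1]
ft_force: [0.5, 0.3, 0.2]
finger_gap: 60.0
```

```bash
python3 - <<'E'
from h import *
go((504.6,-316.5,57),-13)
E
```

```text
TCP [ 508.6 -315.7   79.9] [179.7  -0.5 -12.1] F [0.5 0.3 0.2] gap 60.0 t 17.35 shift [-4.   1.5 22.9] turn [ 0.005 -0.008  0.016]
```

Emit:
servo_tool --pt "60 -4 1 10 0.005 -0.008 0" --pt "60 0 0 12 0 0 0" --pt "60 0 0 0 0 0 0" --pt "60 0 0 0 0 0 0"

```text
time: 17.75
tool_pos: [506.4, -317.2, 60.2]
tcp_rot: [179.9, -0.3, -12.1]
ft_force: [0.1, 0.2, 0.1]
finger_gap: 60.2
```

```bash
python3 - <<'E'
from h import *
go((504.6,-316.5,57),-13)
E
```

```text
TCP [ 506.4 -317.2   60.2] [179.9  -0.3 -12.1] F [0.1 0.2 0.1] gap 60.2 t 17.75 shift [-1.9 -0.3  3.2] turn [ 0.002 -0.005  0.016]
```

Emit:
servo_tool --pt "60 -2 0 3 0 -0.005 0" --pt "60 0 0 0 0 0 0" --pt "0 0 0 0 0 0 0" --pt "0 0 0 0 0 0 0" --pt "0 0 0 0 0 0 0" --pt "0 0 0 0 0 0 0" --pt "0 0 0 0 0 0 0" --pt "0 0 0 0 0 0 0" --force 70

```text
time: 18.55
tool_pos: [505.3, -317.2, 58.7]
tcp_rot: [179.9, -0.1, -12.1]
ft_force: [0.5, 1.2, -0.2]
finger_gap: 18.1
```

```bash
python3 - <<'E'
from h import *
go((504.6,-316.5,57),-13)
E
```

```text
TCP [ 505.3 -317.2   58.7] [ 1.799e+02 -1.000e-01 -1.210e+01] F [ 0.5  1.2 -0.2] gap 18.1 t 18.55 shift [-0.8 -0.6  1.7] turn [ 0.003 -0.002  0.016]
```

Emit:
servo_tool --pt "0 0 0 -8 0 0 0" --pt "0 0 0 -15 0 0 0" --pt "0 0 0 -25 0 0 0" --pt "0 0 0 -30 0 0 0" --pt "0 0 0 -30 0 0 0" --pt "0 0 0 -8 0 0 0" --pt "0 0 0 0 0 0 0"

```text
time: 19.25
tool_pos: [505.7, -317.5, 184.8]
tcp_rot: [179.7, -0.3, -12.1]
ft_force: [0.4, 0.1, -0.9]
finger_gap: 18.1
```

```bash
python3 - <<'E'
from h import *
go((393,5,165),-13)
E
```

```text
TCP [ 505.7 -317.5  184.8] [179.7  -0.3 -12.1] F [ 0.4  0.1 -0.9] gap 18.1 t 19.25 shift [-177.7 -291.9   17.6] turn [ 0.004 -0.005  0.016]
```

Emit:
servo_tool --pt "0 -9 -14 0 0 0 0" --pt "0 -18 -28 0 0 0 0" --pt "0 -22 -36 -1 0 0 0" --pt "0 -22 -36 -1 0 0 0" --pt "0 -22 -36 -1 0 0 0" --pt "0 -22 -36 -1 0 0 0" --pt "0 -22 -36 -1 0 0 0" --pt "0 -16 -26 0 0 0 0" --pt "0 -9 -14 0 0 0 0" --pt "0 0 0 0 0 0 0"

```text
time: 20.25
tool_pos: [392.0, -16.9, 176.7]
tcp_rot: [179.8, 0.5, -12.2]
ft_force: [0.3, -1.1, -0.4]
finger_gap: 18.4
```

```bash
python3 - <<'E'
from h import *
go((393,5,165),-13)
E
```

```text
TCP [392.  -16.9 176.7] [179.8   0.5 -12.2] F [ 0.3 -1.1 -0.4] gap 18.4 t 20.25 shift [ -3.6 -21.6  11.6] turn [0.003 0.008 0.013]
```

Emit:
servo_tool --pt "0 -3 -15 0 0.003 0.008 0.013" --pt "0 0 -6 3 0 0 0" --pt "0 0 0 0 0 0 0" --pt "0 0 0 0 0 0 0"

```text
time: 20.65
tool_pos: [392.8, 3.2, 170.7]
tcp_rot: [179.9, 0.2, -12.9]
ft_force: [-0.9, 0.6, -0.2]
finger_gap: 18.6
```

```bash
python3 - <<'E'
from h import *
s=sense();go((393,5,165),-13,s);w=snapshot('wrist');cv2.imwrite('pics/w6.png',w)
v=snapshot('side');cv2.imwrite('pics/s6.png',v)
cv2.imwrite('pics/c7.png',np.hstack([cv2.resize(w,(480,360)),cv2.resize(v[255:355,235:315],(288,360),interpolation=2)]))
E
```

```text
TCP [392.8   3.2 170.7] [179.9   0.2 -12.9] F [-0.9  0.6 -0.2] gap 18.6 t 20.65 shift [-0.2 -1.8  5.7] turn [0.002 0.003 0.001]
```

View pics/c7.png

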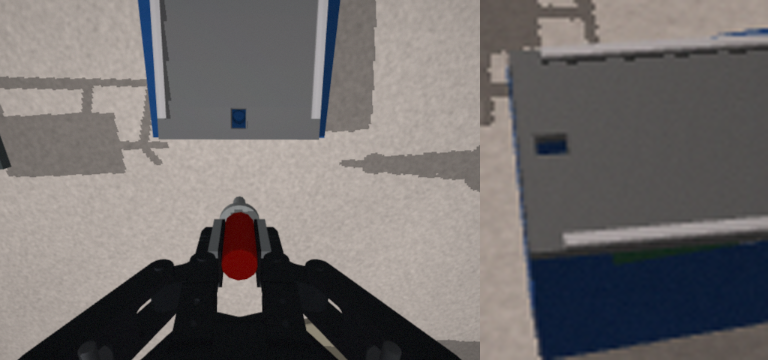

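The wrist view shows the slot at full-frame (317,157) with the dark base hole inside it, and the pin upright in the grip with its tip at (317,266). Measuring both.

```bash
python3 - <<'E'
from h import *
np.set_printoptions(precision=1,suppress=True)
s=dict(tool_pos=np.array([392.8,3.2,170.7]),tcp_rot=np.array([179.9,.2,-12.9]))
w=cv2.imread('pics/w6.png');h=cv2.cvtColor(w,cv2.COLOR_BGR2HSV)
m=cv2.inRange(h,(100,120,10),(125,255,255));m[:130]=0;m[185:]=0;m[:,:290]=0;m[:,345:]=0
ys,xs=np.nonzero(m);print('slot px',xs.min(),xs.max()+1,ys.min(),ys.max()+1)
c=((xs.min()+xs.max()+1)/2,(ys.min()+ys.max()+1)/2)
g=w[140:176,300:336].max(2);print(g[::2,::2])
for z in(60,70,78,84):
  a,b=onz('wrist',(xs.min(),c[1]),z,s),onz('wrist',(xs.max()+1,c[1]),z,s);print(z,onz('wrist',c,z,s),np.linalg.norm(a-b))
# tip and collar/knob
R=Ro.from_euler('xyz',s['tcp_rot'],degrees=True)
for p,dz in(((317,263),50),((318,270),50)):
  q=onz('wrist',p,170.7-dz,s);print('tip in tool',R.inv().apply(q-s['tool_pos']))
E
```

```text
slot px 309 327 146 171
[[103 104 103 104 103 103 104 103 104 103 103 102 103 103 101 103 102 102]
 [105 105 103 102 104 103 102 105 104 104 103 103 104 103 103 105 103 103]
 [104 107 107 104  81  87  90  88  90  93  91  93  92  91  96 105 104 106]
 [104 107 105 106  60  72  71  69  60  61  60  67  69  71  96 104 105 105]
 [106 105 107 105  64  78  66  62  67  69  66  59  63  76  99 104 104 104]
 [106 104 103 104  63  68  65  81  82  81  80  77  67  67  99 102 105 103]
 [105 104 107 105  62  68  78  78  81  82  80  80  78  66  98 103 104 104]
 [106 104 105 105  60  62  81  83  81  84  80  79  80  64  96 102 103 103]
 [106 105 102 104  61  55  76  82  83  80  80  80  79  57  99 103 102 104]
 [104 105 104 105  61  58  62  78  81  82  82  79  63  58  97 102 103 103]
 [106 105 106 103  65  66  51  62  72  77  74  61  55  65  98 103 105 105]
 [105 106 105 105  64  75  61  58  58  59  57  58  57  71 100  90 103 103]
 [105 104 105 104  65  78  74  67  60  57  54  68  73  76  99  92 102 105]
 [107 106 105 104  66  78  78  77  79  76  73  79  76  80 102  91 105 106]
 [104 104 102 105  69  80  78  82  78  77  79  79  81  79 102  93 102 105]
 [104 104 105 104  72  76  77  73  73  75  73  75  81  80 102  91 105 104]
 [102 105 106 103  99  97  97  97  98  96  96  97  95  96 100 103 103 105]
 [106 104 103 101 103 101 103 102 102 103 103 104 105 102 102 104 100 102]]
60 [450.8  -9.4  60. ] 13.326985634039112
70 [451.7  -9.7  70. ] 12.800631376009214
78 [452.5  -9.8  78. ] 12.379547969585298
84 [453.1 -10.   84. ] 12.06373541476736
tip in tool [ 1.6 -1.4 50. ]
tip in tool [-3.2 -0.8 50. ]
```

Emit:
servo_tool --pt "0 15 0 0 0 0 0" --pt "0 22 0 2 0 0 0" --pt "0 18 0 2 0 0 0" --pt "0 4 0 0 0 0 0" --pt "0 0 0 0 0 0 0" --pt "0 0 0 0 0 0 0"

```text
time: 21.35
tool_pos: [452.1, -13.7, 166.4]
tcp_rot: [179.8, 0.2, -13.2]
ft_force: [0.3, -0.2, -1.2]
finger_gap: 18.4
```

```bash
cat > t.py <<'E'
from h import *
go((452.3,-10.5,140),-13)
E
python3 t.py
```

```text
TCP [452.1 -13.7 166.4] [179.8   0.2 -13.2] F [ 0.3 -0.2 -1.2] gap 18.4 t 21.35 shift [-0.4 -3.3 26.4] turn [ 0.003  0.004 -0.003]
```

Emit:
servo_tool --pt "0 0 -3 8 0.003 0.004 0" --pt "0 0 0 10 0 0 0" --pt "0 0 0 6 0 0 0" --pt "0 0 0 0 0 0 0" --pt "0 0 0 0 0 0 0"

```text
time: 21.85
tool_pos: [450.6, -10.0, 139.7]
tcp_rot: [-180.0, 0.1, -13.1]
ft_force: [0.6, -0.5, -0.3]
finger_gap: 18.4
```

```bash
python3 t.py; python3 - <<'E'
from h import *
s=sense();w=snapshot('wrist');cv2.imwrite('pics/w7.png',w);v=snapshot('side')
cv2.imwrite('pics/c8.png',np.hstack([cv2.resize(w[180:320,220:420],(500,350),interpolation=2),cv2.resize(v[255:355,235:315],(280,350),interpolation=2)]))
E
```

```text
TCP [450.6 -10.  139.7] [-1.80e+02  1.00e-01 -1.31e+01] F [ 0.6 -0.5 -0.3] gap 18.4 t 21.85 shift [ 1.7  0.1 -0.3] turn [-0.     0.001 -0.002]
```

View pics/c8.png

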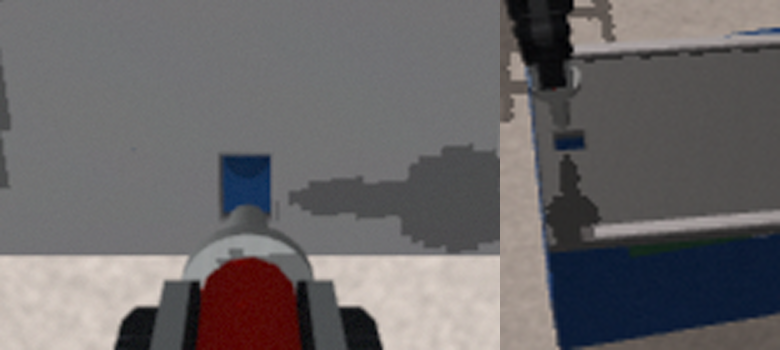

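The shaft sits about 1 mm to tool +y of the slot centre (249 against 245.5 in the crop, which is scaled 2.5). Correcting that and going down.

Emit:
servo_tool --pt "0 1.7 -1 0 0 0 0" --pt "0 0 0 4 0 0 0" --pt "0 0 0 5 0 0 0" --pt "0 0 0 0 0 0 0"

```text
time: 22.35
tool_pos: [453.8, -9.6, 131.3]
tcp_rot: [-180.0, -0.1, -13.1]
ft_force: [-0.6, -0.2, -0.6]
finger_gap: 18.2
```

```bash
sed -i 's/-10.5,140/-9.5,90/' t.py; python3 t.py
```

```text
TCP [453.8  -9.6 131.3] [-1.80e+02 -1.00e-01 -1.31e+01] F [-0.6 -0.2 -0.6] gap 18.2 t 22.35 shift [-1.5  0.3 41.3] turn [-0.    -0.001 -0.002]
```

Emit:
servo_tool --pt "0 -1.5 0 4 0 0 0" --pt "0 0 0 5 0 0 0" --pt "0 0 0 5 0 0 0" --pt "0 0 0 4 0 0 0" --pt "0 0 0 0 0 0 0"

```text
time: 22.85
tool_pos: [451.8, -9.2, 111.1]
tcp_rot: [-180.0, -0.0, -13.1]
ft_force: [-0.6, 0.5, -0.8]
finger_gap: 18.3
```

```bash
python3 t.py
```

```text
TCP [451.8  -9.2 111.1] [-180.    -0.   -13.1] F [-0.6  0.5 -0.8] gap 18.3 t 22.85 shift [ 0.6  0.2 21.1] turn [-0.    -0.    -0.002]
```

Emit:
servo_tool --pt "0 0.5 0 5 0 0 0" --pt "0 0 0 5 0 0 0" --pt "0 0 0 4 0 0 0" --pt "0 0 0 4 0 0 0" --pt "0 0 0 0 0 0 0"

```text
time: 23.35
tool_pos: [452.7, -9.4, 91.9]
tcp_rot: [-180.0, -0.1, -13.1]
ft_force: [-0.8, -0.3, 1.5]
finger_gap: 18.6
```

```bash
python3 t.py
```

```text
TCP [452.7  -9.4  91.9] [-1.80e+02 -1.00e-01 -1.31e+01] F [-0.8 -0.3  1.5] gap 18.6 t 23.35 shift [-0.3  0.2  1.9] turn [-0.    -0.001 -0.002]
```

Tip is 8 mm into the hole and free. Pressing on.

Emit:
servo_tool --pt "0 0 0 5 0 0 0" --pt "0 0 0 5 0 0 0" --pt "0 0 0 5 0 0 0" --pt "0 0 0 4 0 0 0" --pt "0 0 0 0 0 0 0"

```text
time: 23.85
tool_pos: [452.7, -9.3, 76.3]
tcp_rot: [180.0, 0.0, -13.1]
ft_force: [-1.2, -0.5, -1.1]
finger_gap: 18.6
```

```bash
python3 t.py
```

```text
TCP [452.7  -9.3  76.3] [180.    0.  -13.1] F [-1.2 -0.5 -1.1] gap 18.6 t 23.85 shift [ -0.3   0.3 -13.7] turn [ 0.     0.    -0.002]
```

Emit:
servo_tool --pt "0 0 0 4 0 0 0" --pt "0 0 0 4 0 0 0" --pt "0 0 0 4 0 0 0"

```text
time: 24.15
tool_pos: [453.3, -9.4, 69.0]
tcp_rot: [180.0, 0.0, -13.1]
ft_force: [-29.8, 3.5, 62.5]
finger_gap: 18.5
```

```bash
python3 t.py
```

```text
TCP [453.3  -9.4  69. ] [180.    0.  -13.1] F [-29.8   3.5  62.5] gap 18.5 t 24.15 shift [ -1.    0.4 -21. ] turn [ 0.     0.001 -0.001]
```

Emit:
servo_tool --pt "0 -0.7 0 0.5 0 0 0" --pt "0 0 0 0.5 0 0 0" --pt "0 0 0 0.5 0 0 0"

```text
time: 24.45
tool_pos: [452.8, -9.3, 69.8]
tcp_rot: [179.9, 0.0, -13.1]
ft_force: [-6.6, 0.8, 9.2]
finger_gap: 18.4
```

```bash
python3 t.py
```

```text
TCP [452.8  -9.3  69.8] [179.9   0.  -13.1] F [-6.6  0.8  9.2] gap 18.4 t 24.45 shift [ -0.5   0.3 -20.2] turn [ 0.001  0.001 -0.001]
```

Emit:
servo_tool --pt "0 -0.3 0 1.8 0 0 0" --pt "0 0 0 1.8 0 0 0"

```text
time: 24.65
tool_pos: [453.1, -9.4, 69.4]
tcp_rot: [179.9, 0.0, -13.1]
ft_force: [-16.5, 1.8, 30.2]
finger_gap: 18.4
```

```bash
python3 t.py
```

```text
TCP [453.1  -9.4  69.4] [179.9   0.  -13.1] F [-16.5   1.8  30.2] gap 18.4 t 24.65 shift [ -0.7   0.3 -20.6] turn [ 0.001  0.    -0.001]
```

```bash
python3 - <<'E'
from h import *
def orange(v):
    h=cv2.cvtColor(v,cv2.COLOR_BGR2HSV);m=cv2.inRange(h,(7,180,80),(18,255,255));n,l,st,ce=cv2.connectedComponentsWithStats(m)
    i=1+np.argmax(st[1:,4]);return st[i],ce[i].round(1)
print(orange(cv2.imread('pics/s3.png')))
for _ in range(5):v=snapshot('side')
print(orange(v))
for _ in range(3):w=snapshot('wrist')
go((452,-9.5,69),-13)
E
```

```text
(array([208, 169,  35,  38, 940], dtype=int32), array([224.7, 188.6]))
(array([210, 190,   5,  17,  30], dtype=int32), array([211.8, 198.1]))
TCP [453.   -9.3  69.4] [179.9   0.  -13. ] F [-14.6  -0.2  26.2] gap 18.5 t 25.05 shift [-1.   0.4  0.4] turn [ 0.001  0.001 -0.001]
```

The arm blocks the side view of the cover, so I check it in the scene view.

```bash
python3 - <<'E'
from h import *
v=snapshot('scene');h=cv2.cvtColor(v,cv2.COLOR_BGR2HSV);m=cv2.inRange(h,(5,150,60),(20,255,255))
n,l,st,ce=cv2.connectedComponentsWithStats(m);c=camera_params('scene')
for i in range(1,n):
  if st[i,4]>40:print(st[i],ce[i])
q=c['R']@np.array([491,337,108])+c['t'];print('expected hood centre px',q[:2]/q[2]*c['fx']+[c['cx'],c['cy']])
v=snapshot('side');h=cv2.cvtColor(v,cv2.COLOR_BGR2HSV);m=cv2.inRange(h,(5,150,40),(20,255,255));print(cv2.connectedComponentsWithStats(m)[2][1:])
E
```

```text
[446 224  22   9  92] [457.43478261 227.77173913]
[444 232  23  11 151] [455.47019868 237.18543046]
expected hood centre px [451.2861767  236.93155402]
[[ 289   58  351  202 5354]
 [ 292  169    1    1    1]
 [ 296  168    1    1    1]
 [ 284  171    1    1    1]
 [ 288  170    1    1    1]
 [ 282  173    2    2    2]
 [ 305  175    1    1    1]
 [ 284  176    1    1    1]
 [ 304  177    2    1    2]
 [ 286  179    1    1    1]
 [ 297  179    1    1    1]
 [ 301  178    1    1    1]
 [ 289  181    2    1    2]
 [ 293  180    2    1    2]
 [ 210  190    5   17   38]
 [ 531  327    4    3    8]
 [ 527  335    4    3    7]
 [ 508  337    4    3    8]
 [ 524  343    4    3    9]
 [ 504  345    4    3    9]
 [ 500  353    5    3    9]]
```

```bash
python3 -c "
from bench import *
print(hand_in());s=sense();print(s['tool_pos'],s['ft_force'],s['finger_gap'],s['time'])"
```

```text
the job is handed in; nothing more can be done
None
the job is handed in; nothing more can be done
```

I hung the cover on the hook, swung the lid shut, and pushed the pin through the slot into the base hole. I handed in at about 25 s while still gripping and pressing the pin. `hand_in` gives no verdict, so I don't know the result.

**Last checks**
- **Pin:** the TCP was at (453.0, -9.3, 69.4), within about 1 mm sideways of the measured hole. That puts the knob centre about 33 mm above the mouth, as it should be when home, and the tool was upright to about 0.1°.
- **Grip and press:** the finger gap was 18.5 mm on the 20 mm knob. The press was steady at 26–30 N down, above the 12 N or so needed. About 15 N of sideways force remained.
- **Lid:** I judged it shut from the collar height and the hard stop, not by measuring its angle.
- **Cover:** the scene camera showed it within about 4 px of its expected place on the hook.

**Failed or disagreeing**
- The arm hid most of the cover from the side camera, so I could not confirm it from that view. I also did not directly measure how still or how square it hung.
- The force reading stayed near zero while I pressed the lid down, though the stiff hinge should have pushed back. It responded normally once the pin reached its stop.
- I never moved near the spool, parts box or meter, and did not check them again at the end.

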